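Gauge the bore of a silver tube and show the tip under the magnifier

ROBOT

A 6-joint arm with a two-finger parallel gripper is mounted at the origin on the work surface. World frame = base frame: x ahead of the robot, y to its left, z up, the work surface at z = 0. Lengths are in m, angles in degrees, forces in N, time in s.
With the tool pointing down it reaches from about 0.35 to 0.725 m from the base axis. Payload 6 kg.
Tool frame: the origin (TCP) lies midway between the tips of the shut fingers; the grasp point (between the pads) lies grasp_offset behind it (grasp_offset is the distance from the TCP to the grasp point, in m); z points along the fingers, y is the direction in which the jaws open and shut (so a half turn about z gives the same grasp; the last joint's range is limited). The gripper opens to 85 mm and grips with 20 to 120 N. Pads are 22 mm wide; open, the fingers measure 114 mm over their backs; the gripper's body (76 mm by 85 mm) begins 54 mm behind the grasp point. The pads swing forward as they close: fully open they stand 13 mm farther back than shut.
Start: joints at [-47.916, 2.303, 4.859, 0, -92.561, -19.12], TCP at [0.234, -0.552, 0.231] pointing down, gripper open.
Joint ranges: [-146.85, 146.85], [-73.84, 115.35], [-62.03, 85.46], [-188.31, 113.3], [-161.28, -10.13], [-171.36, 171.36]. Speed limits (degrees/s): [147.25, 147.25, 172.46, 180, 180, 180].

INTERFACE

Orientations are given as [roll, pitch, yaw] about the fixed x, y, z axes, in that order (R = Rz(yaw) Ry(pitch) Rx(roll)).
In Python, from cell import read_state, camera, job_done, look_for, grasp_offset gives the robot as it stands. The module is installed in compiled form; this text tells all that it offers.
- The arm moves only by the shell command python3 -m handwheel 'ROWS'. ROWS is a JSON object of lists of equal length, an entry for each row: "hand": the closure, from -1 (fully open) to 1 (shut), so that 0 is half open; "dp": the shift along the tool's x, y, z each as a share of 100 mm, from -1 to 1, a list of three; "spin": the turn about the tool's z as a share of pi rad, from -1 to 1. In form: {"hand": [hand, ...], "dp": [[dx, dy, dz], ...], "spin": [spin, ...]}. A call has exactly 5 rows; each row is the pose to reach, as a shift and turn from the pose commanded when the call began, along the tool's axes at that moment, turning the shorter way round; what a row does not reach only later rows make up. A row lasts 1/12 s, in which the tool goes at most 41.7 mm and 7.16 degrees, less where a joint would pass 70% of its speed; a pose out of reach is approached as far as the arm can. A call with a number of a shift or a turn outside -1 to 1 is refused whole. A call with a gripper value outside its range is refused whole. The fingers move at their own pace and stop on an object; the grip force is fixed at half the most. Time passes only in rows, so rows that repeat a pose let the fingers close, or fill a call up. It gives the time, the measured TCP pose, the force and the opening at its end, in the units of the state.
- read_state(): the state, without advancing time (a new reading comes with each control period).
- camera(name): name is "side" or "top"; returns a dict with "color" (400x640x3 uint8, red, green, blue), "fovy" (degrees; the focal length in pixels is half the picture's height over the tangent of half this angle, whatever the lens; pixels are square), "cx", "cy" (the principal point, pixels), "position" and "orientation" of the camera in the world. Camera axes: x right, y down, z forward; pixel columns grow to the right and rows downward; lengths in m; the calibration is good to about 2 mm. A picture is of the moment at which its call begins. There is no depth.
- job_done(): hands the job in, once; it reports no verdict.
Trained networks look in a picture, given as the dict that the camera call returned (one of the last four; its "shot" number tells which), for a name from the list of things; names that differ only in an ending like _2 or _b are one class to them, and where a whole thing is asked for, a point or a joint stands for the part that bears it (a point fixed in the world has none). Each returns a list of dicts, best first, with "confidence" (0 to 1); they miss things now and then, are a little off and sometimes report something else, mostly with a low value. They report only what shows in the picture. A call takes as long as a camera call.
- look_for(thing, picture): "box" ([centre column, centre row, width, height] in pixels, round what is visible of it).
The state is a dict: "t": time; "qpos": joint angles; "joint_vel": joint speeds; "joint_torque": joint torques, N m; "position": TCP position; "tool_rot": TCP orientation; "contact_force": force on the tool from outside, world axes, zero at the start; "wrist_torque": the same for the moment, N m; "finger_gap": opening from 0.0 (shut) to 1.0 (fully open).
Only numpy, scipy, OpenCV 4.12 (cv2) and the standard library are available. Lean on these libraries where they do the work, as an engineer would, in place of code of your own. Each camera call takes 0.05 s, during which the arm holds its last target.

TASK

Check that the silver tube clamped in the ball vise is clear all the way down: take the long gauge rod off the wooden rest by its handle, push it into the tube until its collar stops against the mouth, and draw it right out again. Then bring it to the bench magnifier and hold it level, with its tip about 8 cm below the middle of the lens so that I can read the tip, and finish there: keep holding it still and do not put it down. Leave the short gauge rod and the other things on the bench where they are.

Things in the scene. Friction and masses are not known exactly. Their poses are not given: they have to be found in the camera images.
- gauge_long: The gauge rod to use, bare metal, 191 mm long, the longer of the two on the rest. Origin: centre of the collar's face that looks to the tip; x runs along the rod to the tip. Shaft 10 mm thick from x = 0 to 85 mm, its last 14 mm tapering to a 5 mm wide tip; collar 26 mm wide, x = -6 to 0; round handle 14 mm thick, x = -106 to -6. About 0.12 kg, balanced near the collar. It starts level.
- gauge_tip (a point): The tip of the long gauge rod, on its axis, 85 mm from the collar's seating face; axes as the rod's.
- gauge_handle (a point): Grip point of the long rod, on the handle's axis 48 mm behind the collar's face (x = -48 mm); axes as the rod's. At the start it is 60 mm above the bench with 48 mm of air below it.
- gauge_short: A like gauge rod to be left alone: 151 mm long, shaft only 45 mm past the collar; otherwise the same shape, frame and way of lying, pointing the same way.
- tube: Silver tube held fast in a fixed ball vise. Origin: centre of its open mouth, 135 mm above the bench; z points out of the mouth along the tube, 40 degrees above level, towards the robot. Outside 21 mm, bore 15 mm, 98 mm deep, 104 mm long to -z. Collar seated: the rod's origin is on this origin, the rod's x along this -z. The jaws begin 22 mm below the mouth, up to 8 mm higher than the tube's axis.
- lens (a point): Centre of the fixed bench magnifier's round level lens, 250 mm above the bench; its rim is 104 mm across, 14 mm thick. z is up, x points along its arm to the post (26 mm thick, 264 mm high, foot 110 mm across), which stands 180 mm from the lens on the side away from the robot. The space below the lens is open.
- rest: Fixed wooden rest: base board 150 x 180 x 12 mm, origin under its centre on the bench. The rods point along its x and lie side by side at y = -42 and +42 mm (either may be on either side), in open notches of two 10 mm thick bars at x = -60 and +60 mm, whose tops are at most 7 mm above the rods' axes. Lift a rod straight up.
- ring_clamp: Bystander: wooden ring clamp, about 140 mm long, 29 mm wide, 24 mm high, lying along its x; origin under its steel band, near the middle.
- loupe: Bystander: small steel hand loupe, about 53 x 24 x 22 mm; origin under its lens.
- brass_ring: Bystander: brass ring, 54 mm diameter, 20 mm high; origin under its centre.
- graver0: Bystander: graver with a mushroom-shaped wooden handle, 130 mm long, about 31 mm high, lying along its x, handle to -x; origin under the handle's front end.
- graver1: Bystander: a graver like graver0.
- bench_block: Bystander: square steel bench block, 65 x 65 x 20 mm; origin under its centre.
- hammer: Bystander: small hammer, 200 mm long, lying along its x.

How it is judged (in metres and radians):
On the way, in this order (a step that is already met when the one before it is completed fails the run):
1. the long gauge rod is fully home in the tube: its collar rests against the mouth, within 3 mm (distance between gauge_long and tube below 0.005 m and z of gauge_long in the frame of tube below 0.003 m and angle between the x axis of gauge_long and the z axis of tube, either way round below 0.1 rad and z of gauge_tip in the frame of tube below -0.07 m), for 0.2 s.
2. the rod is drawn right out of the tube (z of gauge_tip in the frame of tube above 0.002 m and contact force between the fingers and gauge_long above 1 N).
At the end, for the whole second after the job is handed in: The long gauge rod is held in the gripper alone (touching neither magnifier, vise nor rest), still, level within 10 degrees, its tip within 25 mm sideways of the lens centre and 45 to 120 mm below it (angle between gauge_long's own x axis and vertical between 1.3963 and 1.7453 rad and horizontal distance between gauge_tip and lens below 0.025 m and z of gauge_tip in the frame of lens between -0.12 and -0.045 m and linear speed of gauge_long below 0.03 m/s and angular speed of gauge_long below 0.3 rad/s and contact force between the fingers and gauge_long above 1 N and contact force between gauge_long and magnifier below 0.2 N and contact force between gauge_long and vise below 0.2 N and contact force between gauge_long and rest below 0.2 N); the arm keeps its last pose, push and grip.
It fails at once if the short gauge rod is moved by more than 15 mm (distance of gauge_short from where it was at the start of the episode above 0.015 m).
It fails at once if another thing on the bench is moved by more than 25 mm (distance of any of ring_clamp, loupe, brass_ring, graver0, graver1, bench_block, hammer from where it was at the start of the episode above 0.025 m).
It also fails if it takes over 54 s, if anything falls off the work surface, if the arm or the gripper's body presses on something with over 40 N, if the wrist force passes 120 N, or if a joint passes its speed limit or range.

## Working session

There is one attempt and no reset: what is moved stays moved. The work goes in short steps, Python scripts to look and compute and a shell command to move; the robot and the scene stay as the last step left them, time stands still between calls to the robot, and variables do not carry over. Pictures are saved under pics/ and viewed, and the job is handed in when it is done.

```bash
mkdir -p pics; ls; python3 - <<'E'
from cell import *
import cv2
print(read_state(), grasp_offset)
for n in("side","top"):
    p=camera(n); cv2.imwrite(f"pics/{n}0.png",p["color"][:,:,::-1]); print({k:v for k,v in p.items() if k!="color"})
    for t in ["gauge_long","gauge_short","tube","lens","rest","hammer","ring_clamp"]:
        try: print(t,[( [round(x) for x in d["box"]],round(d["confidence"],2)) for d in look_for(t,p)[:3]])
        except Exception as e: print(t,e)
E
```

```text
pics
{'t': 0.0, 'qpos': array([-4.79170974e+01,  2.33758714e+00,  4.79977606e+00, -2.68132908e-02,
       -9.25617081e+01, -1.91199993e+01]), 'joint_vel': array([-0.03603248,  0.01407201,  0.08810638, -0.03213027,  0.01956374,
        0.01855027]), 'joint_torque': array([ 3.95189163e-04, -3.68216729e+01,  3.47415447e+01,  6.93271503e+00,
       -5.37284359e-03, -1.27149355e-05]), 'position': array([ 0.23402329, -0.55210598,  0.2302641 ]), 'tool_rot': array([ 1.79897197e+02, -7.28642263e-03, -1.57035915e+02]), 'contact_force': array([ 0.44547997, -0.05155707, -0.23655122]), 'wrist_torque': array([ 0.02502161,  0.07225316, -0.03895476]), 'finger_gap': 0.9967285243498015} 0.0187
{'fovy': 42.3745188113781, 'cx': 322.49616300632545, 'cy': 210.99317676570328, 'position': array([0.32298024, 0.81544453, 1.03106859]), 'orientation': array([-135.06442812,   -0.33074525, -160.75126604]), 'shot': 1}
gauge_long [([286, 361, 77, 47], 0.55)]
gauge_short [([316, 336, 62, 32], 0.79), ([285, 362, 71, 45], 0.48)]
tube [([321, 242, 33, 14], 0.69)]
lens [([346, 134, 94, 92], 0.92)]
rest [([305, 355, 105, 89], 0.55)]
hammer [([246, 248, 74, 38], 0.66), ([286, 362, 75, 47], 0.46)]
ring_clamp [([300, 292, 59, 28], 0.63)]
{'fovy': 44.355685466359, 'cx': 326.54157184486525, 'cy': 198.99463654337177, 'position': array([0.43473273, 0.00206566, 1.63327287]), 'orientation': array([-1.74102001e+02, -1.29294678e-01, -9.06806404e+01]), 'shot': 2}
gauge_long [([220, 210, 19, 57], 0.63)]
gauge_short [([246, 219, 12, 44], 0.53)]
tube [([286, 193, 8, 40], 0.7), ([314, 198, 12, 24], 0.51)]
lens [([430, 179, 44, 82], 0.66)]
rest [([232, 219, 65, 55], 0.68)]
hammer [([303, 145, 23, 61], 0.94)]
ring_clamp [([286, 196, 6, 38], 0.62)]
```

```bash
python3 - <<'E'
import cv2
a=cv2.imread("pics/side0.png");b=cv2.imread("pics/top0.png")
cv2.imwrite("pics/s1.png",cv2.resize(a[60:400,180:460],None,fx=2.1,fy=1.76*1,interpolation=3) if 0 else cv2.resize(a[90:400,200:440],None,fx=1.9,fy=1.9,interpolation=2))
cv2.imwrite("pics/t1.png",cv2.resize(b[90:270,190:480],None,fx=2.7,fy=2.7,interpolation=2))
E
```

```text
(no output)
```

View pics/side0.png

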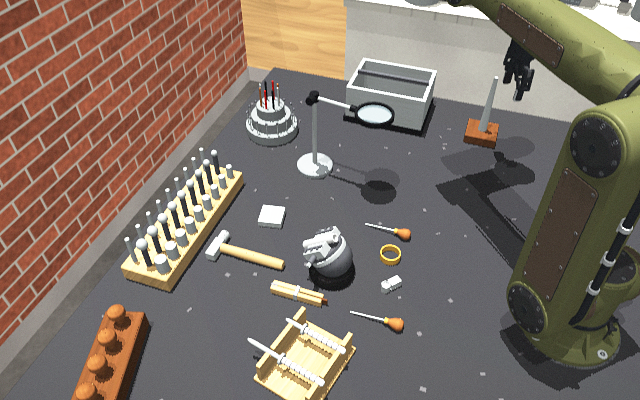

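View pics/s1.png

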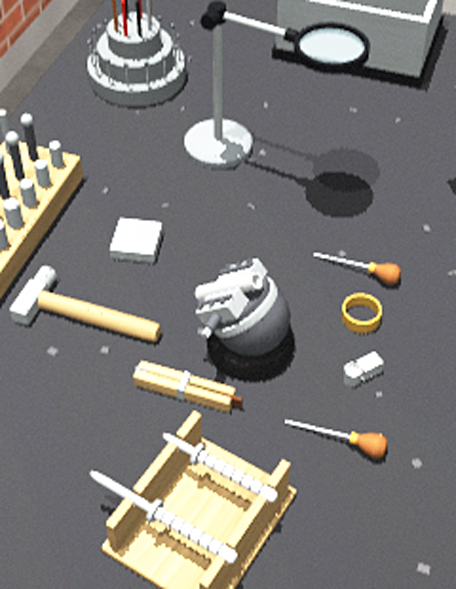

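View pics/t1.png

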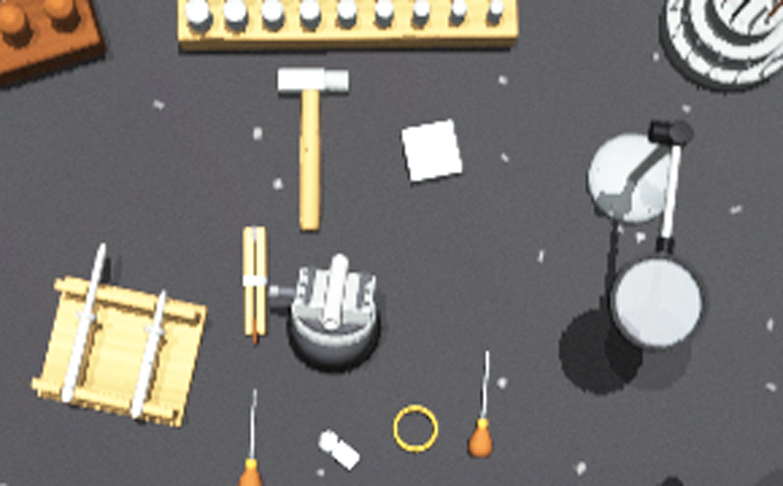

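View pics/top0.png

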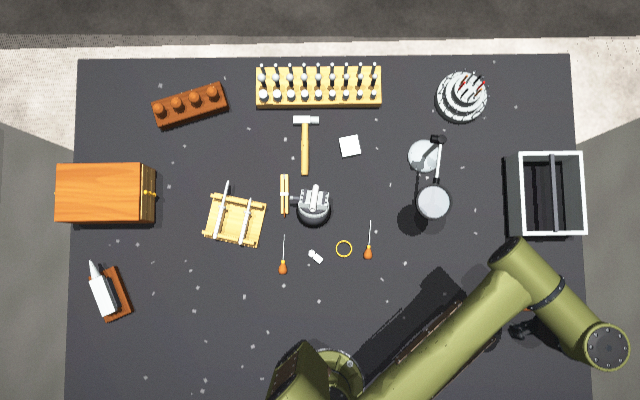

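```bash
cat > h.py <<'E'
import numpy as np, cv2
from scipy.spatial.transform import Rotation as R
CAM={'side':dict(f=200/np.tan(np.radians(42.3745188113781/2)),c=(322.496,210.993),p=np.array([0.32298024,0.81544453,1.03106859]),R=R.from_euler('xyz',[-135.06442812,-0.33074525,-160.75126604],degrees=True).as_matrix()),
'top':dict(f=200/np.tan(np.radians(44.355685466359/2)),c=(326.5416,198.9946),p=np.array([0.43473273,0.00206566,1.63327287]),R=R.from_euler('xyz',[-174.102001,-0.129294678,-90.6806404],degrees=True).as_matrix())}
def ray(n,px):
    c=CAM[n]; d=np.array([(px[0]-c['c'][0])/c['f'],(px[1]-c['c'][1])/c['f'],1]); d=c['R']@d; return c['p'],d/np.linalg.norm(d)
def atz(n,px,z):
    p,d=ray(n,px); return p+d*(z-p[2])/d[2]
def proj(n,X):
    c=CAM[n]; v=(np.atleast_2d(X)-c['p'])@c['R']; return v[:,:2]/v[:,2:]*c['f']+np.array(c['c'])
def tri(a,b):
    p1,d1=ray('side',a);p2,d2=ray('top',b)
    s=np.linalg.lstsq(np.stack([d1,-d2],1),p2-p1,rcond=None)[0]
    A=p1+d1*s[0];B=p2+d2*s[1]; return (A+B)/2,np.linalg.norm(A-B)
def crop(src,dst,x0,y0,w,h,k):
    a=cv2.imread(src)[y0:y0+h,x0:x0+w]; a=cv2.resize(a,None,fx=k,fy=k,interpolation=cv2.INTER_CUBIC)
    for i in range(0,w,10): cv2.putText(a,str(x0+i),(int((i+.5)*k),8),0,.3,(0,255,255),1); cv2.line(a,(int((i+.5)*k),10),(int((i+.5)*k),16),(0,255,255),1)
    for i in range(0,h,10): cv2.putText(a,str(y0+i),(0,int((i+.5)*k)+3),0,.3,(0,255,255),1); cv2.line(a,(20,int((i+.5)*k)),(26,int((i+.5)*k)),(0,255,255),1)
    cv2.imwrite(dst,a)
E
python3 - <<'E'
from h import *
crop("pics/top0.png","pics/t_rest.png",200,172,75,80,7)
crop("pics/side0.png","pics/s_rest.png",240,300,125,100,6)
crop("pics/top0.png","pics/t_vise.png",270,170,70,60,9)
crop("pics/side0.png","pics/s_vise.png",290,215,75,70,8)
E
```

```text
(no output)
```

View pics/t_rest.png

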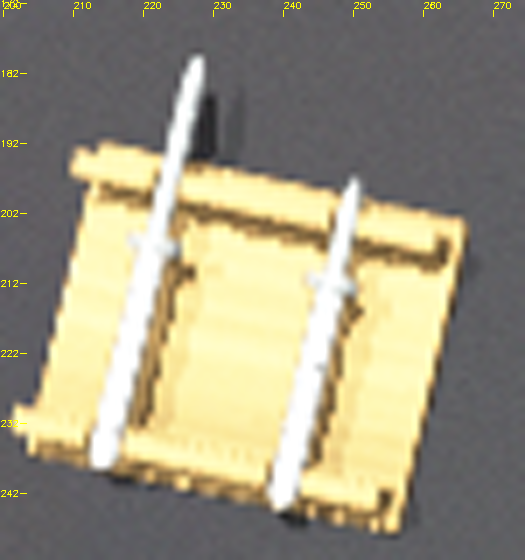

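View pics/s_rest.png

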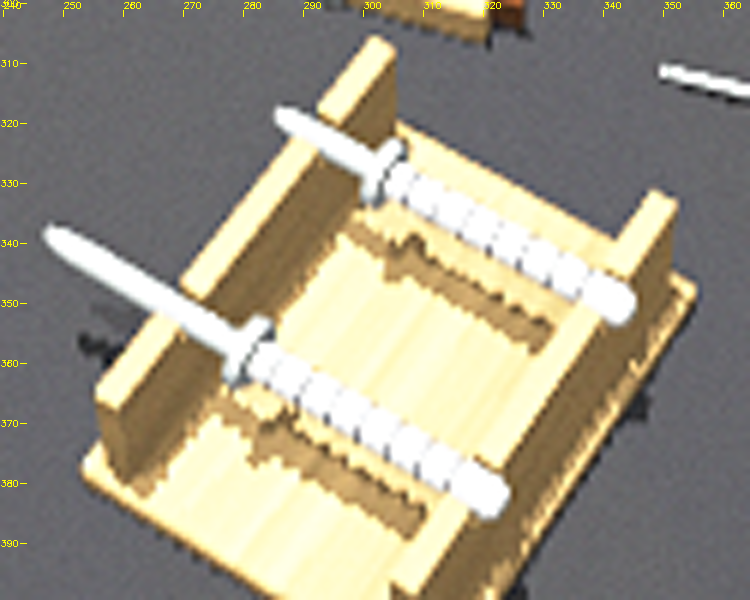

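View pics/t_vise.png

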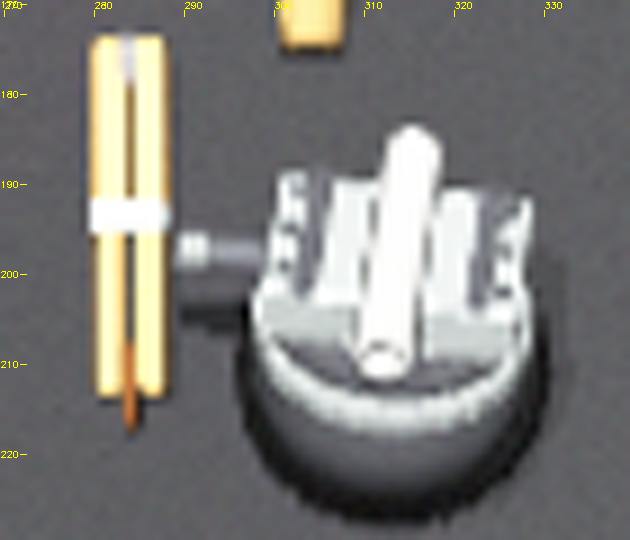

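View pics/s_vise.png

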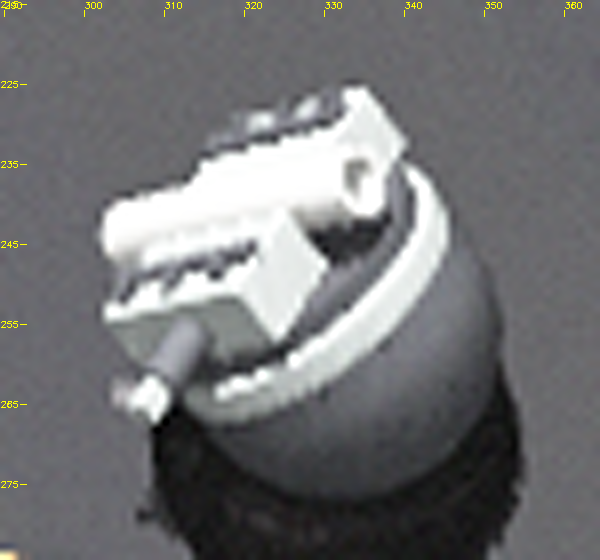

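```bash
python3 - <<'E'
from h import *
np.set_printoptions(precision=4,suppress=True)
tt,tl=atz('top',(227.6,180.1),.06),atz('top',(214.1,237.7),.06)
st,sl=atz('side',(247.7,338.5),.06),atz('side',(321,382.6),.06)
for a,b in((tt,tl),(st,sl)): d=a-b; print(a,b,np.linalg.norm(d),np.degrees(np.arctan2(d[1],d[0])))
m=tri((334.7,238.0),(312.05,209.5)); print('mouth',m)
print(atz('top',(312.05,209.5),.135),atz('side',(334.7,238.0),.135))
# lens
for n,b in(('side',(375,114)),('top',(433.5,202.5))): print(n,atz(n,b,.25))
print('post top', tri((313,98),(437,139)))
M=atz('top',(312.05,209.5),.135)
for yaw in(-10,-5,0,5,10):
    y=np.radians(yaw); far=M+.104*np.array([np.cos(.698)*np.cos(y),np.cos(.698)*np.sin(y),-np.sin(.698)])
    print(yaw,proj('top',far),proj('side',far))
E
```

```text
[0.6624 0.3159 0.06  ] [0.477  0.3574 0.06  ] 0.1899281195111293 -12.615765646269644
[0.6607 0.3146 0.06  ] [0.4804 0.3567 0.06  ] 0.18520449948828202 -13.142888031528933
mouth (array([0.5577, 0.0417, 0.1321]), np.float64(0.0004175054209239709))
[0.5576 0.0416 0.135 ] [0.5567 0.0441 0.135 ]
side [ 0.5643 -0.309   0.25  ]
top [ 0.5641 -0.3057  0.25  ]
post top (array([ 0.7447, -0.3219,  0.2524]), np.float64(0.0037060711158459422))
-10 [[316.7015 186.8147]] [[305.762  243.4378]]
-5 [[314.5554 186.5594]] [[304.4385 245.3224]]
0 [[312.3947 186.4907]] [[303.3277 247.2974]]
5 [[310.2356 186.6091]] [[302.44   249.3496]]
10 [[308.0943 186.9137]] [[301.7844 251.4646]]
```

```bash
python3 - <<'E'
from h import *
from scipy.optimize import least_squares
a=cv2.imread("pics/top0.png",0).astype(int)
for r in range(182,214,2): print(r,a[r,304:324])
print()
b=cv2.imread("pics/side0.png",0).astype(int)
for c in range(300,342,3): print(c,b[224:256,c])
E
```

```text
182 [ 99  94  99 102  98 101  98  96  97 100  99  98  97  97  99  98  95  97
  99  94]
184 [102  99  98  95  96  97  98  99  95 109 159 240 211 134 101  97  98  96
  96  96]
186 [ 97  98  95  94  95 100  94  96  98 231 250 254 253 252 219 107  97  99
  98  98]
188 [103 112 104  96  98  96  95  97 151 243 252 254 253 250 217 107  97  99
  96  97]
190 [129 129 116 214 215 203 204 222 223 249 253 254 252 246 159  87  89  91
  96 103]
192 [138 130 129 241 242 242 243 174 238 251 253 253 252 238 179 241 248 249
 236 164]
194 [133 131 202 241 242 243 245 158 244 252 254 253 250 230 240 243 243 243
 243 137]
196 [127 118 233 242 243 243 243 211 249 253 254 252 245 168 243 244 245 244
 226 131]
198 [125 127 243 244 243 243 196 239 252 253 253 251 239 157 243 244 245 243
 175 129]
200 [129 199 243 243 244 246 160 245 253 254 253 250 232 202 242 244 244 242
 141 126]
202 [185 251 253 251 250 251 215 250 253 254 252 247 197 246 243 243 243 235
 131 129]
204 [212 213 211 198 202 182 243 252 253 253 251 240 152 242 241 232 233 236
 185 179]
206 [205 205 204 203 205 171 245 252 253 252 250 232 109
[... 1482 characters left out ...]
 234 234 233 233 234 235]
327 [107 103 104  93 185 203 121 142 245 254 252 254 255 255 254 252 229 178
 160 184 231 235 233 230 231 231 232 233 244 224 146 103]
330 [106 103 124 108 118 128  68 231 254 253 255 255 255 254 253 245 219 177
 156 113  42  43  43 213 233 141 134 140 134 113 101  91]
333 [106  92 239 249 191 244 250 231 232 255 255 165 148 152 186 251 250 175
 140  99  48  48  66  72 114 143 122 108 101  94 238 254]
336 [108 101 114 216 244 235 234 234 233 244 251 229 221 252 255 255 255 255
 107  44  48  48  99 124 114 107 136 243 255 243 225 227]
339 [105 105 101 105 102  99 125 204 235 246 231 146 131 145 144 145 145 139
 127 114 115 107 104 204 255 254 240 235 234 233 232 185]
```

```bash
python3 - <<'E'
from h import *
def ov(n,x0,y0,w,h,k,M,yaw,r=.0105,L=.104,pit=40):
    a=cv2.imread(f"pics/{n}0.png")[y0:y0+h,x0:x0+w]; a=cv2.resize(a,None,fx=k,fy=k,interpolation=cv2.INTER_CUBIC)
    y=np.radians(yaw);p=np.radians(pit); d=np.array([np.cos(p)*np.cos(y),np.cos(p)*np.sin(y),-np.sin(p)])
    e=np.array([-np.sin(y),np.cos(y),0]); f=np.cross(d,e)
    for s,rr in((0,r),(0,.0075),(L,r)):
        t=np.linspace(0,2*np.pi,60); P=M+d*s+rr*(np.cos(t)[:,None]*e+np.sin(t)[:,None]*f)
        q=((proj(n,P)-[x0,y0]+.5)*k).astype(int); cv2.polylines(a,[q],True,(0,0,255),1)
    for t in np.linspace(0,2*np.pi,16,endpoint=False):
        P=np.array([M,M+d*L])+r*(np.cos(t)*e+np.sin(t)*f); q=((proj(n,P)-[x0,y0]+.5)*k).astype(int)
        cv2.line(a,tuple(map(int,q[0])),tuple(map(int,q[1])),(255,120,0),1)
    return a
M=np.array([.557,.0425,.135])
ims=[]
for yaw in(-6,-9,-12):
    A=ov('top',298,175,36,46,7,M,yaw);B=ov('side',296,220,52,46,5,M,yaw)
    B=cv2.copyMakeBorder(B,0,A.shape[0]-B.shape[0],0,0,cv2.BORDER_CONSTANT); ims.append(np.vstack([A[:320],np.pad(B[:230],((0,0),(0,0),(0,0)))[:, :A.shape[1]]] ))
cv2.imwrite("pics/ov1.png",np.hstack(ims))
E
```

```text
(no output)
```

View pics/ov1.png

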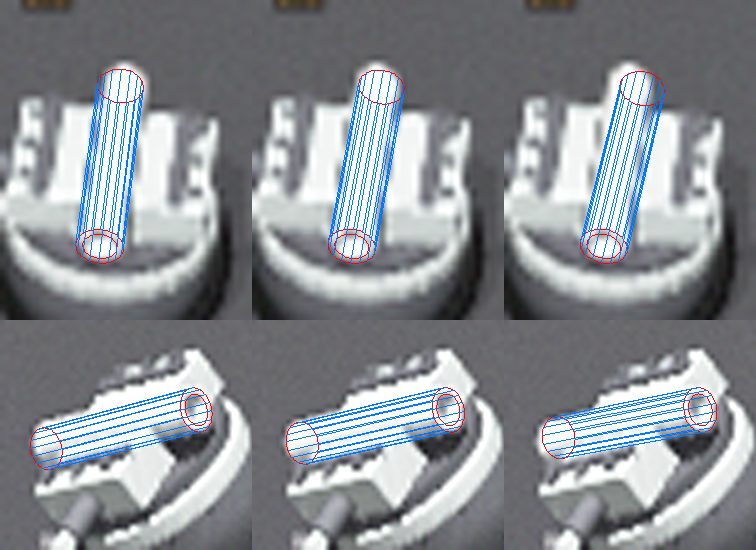

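```bash
cat > plan.py <<'E'
import sys,numpy as np
from cell import read_state
np.set_printoptions(precision=4,suppress=True)
def show():
    s=read_state(); print('t',round(s['t'],2),'pos',s['position'],'rot',np.round(s['tool_rot'],2),'F',np.round(s['contact_force'],1),'T',np.round(s['wrist_torque'],2),'gap',round(s['finger_gap'],3)); return s
def plan(tgt,yaw,n,start=None):
    s=read_state(); p,y=(s['position'],s['tool_rot'][2]) if start is None else start
    tgt=np.array(tgt,float); dy=(yaw-y+180)%360-180; st=(tgt-p)/n
    for i in range(n):
        a=np.radians(y+dy*i/n); X=np.array([np.cos(a),np.sin(a),0]);Y=np.array([np.sin(a),-np.cos(a),0])
        print('call',i,'dp',round(st@X*10,3),round(st@Y*10,3),round(-st[2]*10,3),'spin',round(-dy/n/180,4))
E
python3 -c "
from plan import *
show();plan([.532,.345,.235],-12.8,9)"
```

```text
t 0.8 pos [ 0.2341 -0.5524  0.2313] rot [ 179.99   -0.   -157.04] F [-0.4 -0.   1. ] T [-0.03 -0.01  0.04] gap 1.0
call 0 dp -0.694 0.789 -0.004 spin -0.089
call 1 dp -0.885 0.567 -0.004 spin -0.089
call 2 dp -1.007 0.3 -0.004 spin -0.089
call 3 dp -1.051 0.011 -0.004 spin -0.089
call 4 dp -1.013 -0.28 -0.004 spin -0.089
call 5 dp -0.896 -0.548 -0.004 spin -0.089
call 6 dp -0.71 -0.774 -0.004 spin -0.089
call 7 dp -0.469 -0.94 -0.004 spin -0.089
call 8 dp -0.191 -1.033 -0.004 spin -0.089
```

```bash
python3 -m handwheel '{"hand":[-1,-1,-1,-1,-1],"dp":[[-0.14,0.16,0],[-0.28,0.32,0],[-0.42,0.47,0],[-0.56,0.63,0],[-0.69,0.79,0]],"spin":[-0.018,-0.036,-0.053,-0.071,-0.089]}'; python3 -c "
from plan import *
show();plan([.532,.345,.235],-12.8,8)"
```

```text
t: 1.22
position: [0.267, -0.4518, 0.2312]
tool_rot: [180.0, 0.0, -140.9]
contact_force: [0.4, -0.2, 0.1]
finger_gap: 1.001
t 1.22 pos [ 0.267  -0.4518  0.2312] rot [ 179.99    0.   -140.87] F [ 0.4 -0.2  0.1] T [ 0.   -0.03  0.02] gap 1.001
call 0 dp -0.886 0.564 -0.005 spin -0.0889
call 1 dp -1.007 0.297 -0.005 spin -0.0889
call 2 dp -1.05 0.008 -0.005 spin -0.0889
call 3 dp -1.011 -0.281 -0.005 spin -0.0889
call 4 dp -0.894 -0.549 -0.005 spin -0.0889
call 5 dp -0.708 -0.775 -0.005 spin -0.0889
call 6 dp -0.467 -0.94 -0.005 spin -0.0889
call 7 dp -0.19 -1.032 -0.005 spin -0.0889
```

Signs check out. Going on to above the rod.

```bash

python3 -m handwheel '{"hand":[-1,-1,-1,-1,-1],"dp":[[-0.18,0.11,0],[-0.36,0.22,0],[-0.54,0.34,0],[-0.72,0.45,0],[-0.89,0.56,0]],"spin":[-0.018,-0.036,-0.053,-0.071,-0.089]}' >/dev/null
python3 -m handwheel '{"hand":[-1,-1,-1,-1,-1],"dp":[[-0.2,0.06,0],[-0.4,0.12,0],[-0.6,0.18,0],[-0.8,0.24,0],[-1.0,0.3,0]],"spin":[-0.018,-0.036,-0.053,-0.071,-0.089]}' >/dev/null
python3 -m handwheel '{"hand":[-1,-1,-1,-1,-1],"dp":[[-0.2,0,0],[-0.4,0,0],[-0.6,0,0],[-0.8,0,0],[-1.0,0.01,0]],"spin":[-0.018,-0.036,-0.053,-0.071,-0.089]}' >/dev/null
python3 -m handwheel '{"hand":[-1,-1,-1,-1,-1],"dp":[[-0.2,-0.06,0],[-0.4,-0.12,0],[-0.6,-0.17,0],[-0.8,-0.23,0],[-1.0,-0.28,0]],"spin":[-0.018,-0.036,-0.053,-0.071,-0.089]}'
python3 -c "
from plan import *
show();plan([.532,.345,.2],-12.8,4)"
```

```text
t: 2.88
position: [0.3984, -0.0597, 0.2315]
tool_rot: [-180.0, 0.0, -76.8]
contact_force: [-0.2, 0.5, -0.1]
finger_gap: 0.997
t 2.88 pos [ 0.3984 -0.0597  0.2315] rot [-179.96    0.01  -76.76] F [-0.2  0.5 -0.1] T [ 0.06 -0.03  0.04] gap 0.997
call 0 dp -0.909 -0.557 0.079 spin -0.0888
call 1 dp -0.72 -0.785 0.079 spin -0.0888
call 2 dp -0.476 -0.953 0.079 spin -0.0888
call 3 dp -0.195 -1.048 0.079 spin -0.0888
```

```bash

python3 -m handwheel '{"hand":[-1,-1,-1,-1,-1],"dp":[[-0.18,-0.11,0],[-0.36,-0.22,0],[-0.55,-0.33,0],[-0.73,-0.45,0],[-0.91,-0.56,0]],"spin":[-0.018,-0.036,-0.053,-0.071,-0.089]}' >/dev/null
python3 -m handwheel '{"hand":[-1,-1,-1,-1,-1],"dp":[[-0.14,-0.16,0],[-0.29,-0.31,0],[-0.43,-0.47,0],[-0.58,-0.63,0],[-0.72,-0.78,0]],"spin":[-0.018,-0.036,-0.053,-0.071,-0.089]}' >/dev/null
python3 -m handwheel '{"hand":[-1,-1,-1,-1,-1],"dp":[[-0.1,-0.19,0],[-0.2,-0.38,0],[-0.3,-0.57,0],[-0.39,-0.76,0],[-0.48,-0.95,0]],"spin":[-0.018,-0.036,-0.053,-0.071,-0.089]}' >/dev/null
python3 -c "
from plan import *
show();plan([.532,.345,.19],-12.8,1)"
```

```text
t 4.13 pos [0.4986 0.2436 0.2314] rot [-179.98    0.    -28.7 ] F [ 0.1  0.4 -0.5] T [0.05 0.   0.01] gap 0.996
call 0 dp -0.194 -1.05 0.414 spin -0.0883
```

```bash

python3 -m handwheel '{"hand":[-0.3,-0.3,-0.3,-0.3,-0.3],"dp":[[-0.04,-0.2,0.1],[-0.08,-0.4,0.2],[-0.12,-0.6,0.3],[-0.16,-0.8,0.4],[-0.19,-1.0,0.5]],"spin":[-0.018,-0.036,-0.053,-0.071,-0.088]}' >/dev/null
python3 - <<'E'
from plan import *
from cell import camera
import cv2
from h import crop
show();plan([.532,.345,.1],-12.8,1)
for n in('top','side'):
    p=camera(n);cv2.imwrite(f'pics/{n}2.png',p['color'][:,:,::-1])
crop("pics/top2.png","pics/t2.png",190,150,100,110,5)
crop("pics/side2.png","pics/s2.png",230,280,140,120,5)
E
```

```text
t 4.55 pos [0.5302 0.3403 0.1808] rot [-179.99    0.    -12.86] F [ 0.7 -0.  -0.3] T [-0.   -0.04 -0.02] gap 0.645
call 0 dp 0.007 -0.05 0.808 spin -0.0004
```

View pics/t2.png

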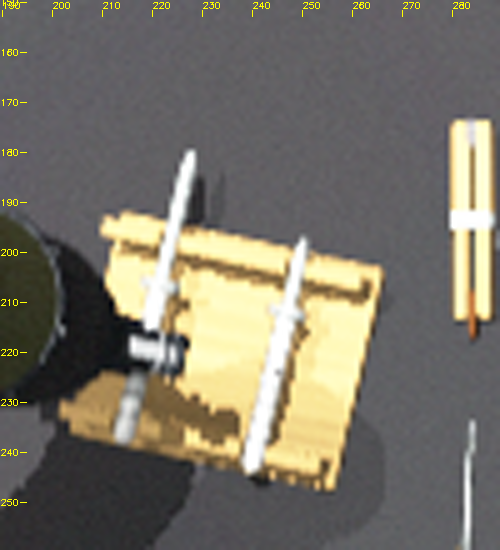

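View pics/s2.png

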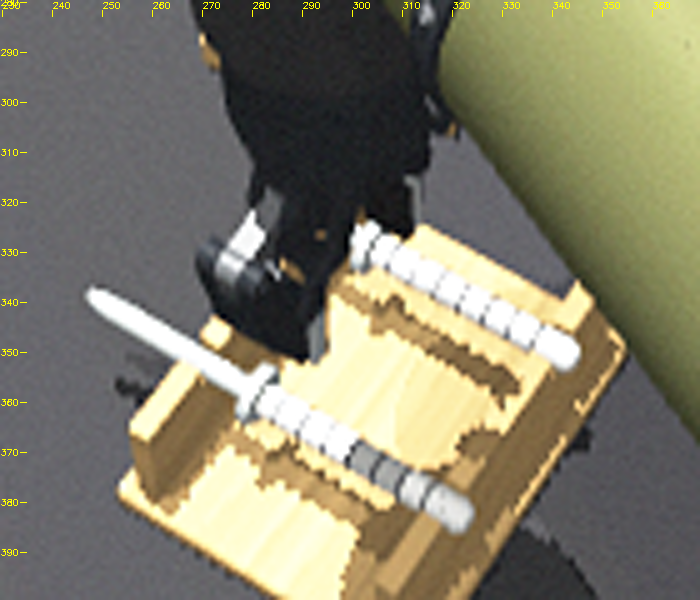

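```bash

python3 -m handwheel '{"hand":[-0.3,-0.3,-0.3,-0.3,-0.3],"dp":[[0.01,-0.05,0.2],[0.01,-0.05,0.4],[0.01,-0.05,0.6],[0.01,-0.05,0.8],[0.01,-0.05,1.0]],"spin":[0,0,0,0,0]}' 
python3 -m handwheel '{"hand":[-0.3,-0.3,-0.3,-0.3,-0.3],"dp":[[0,0,0.1],[0,0,0.2],[0,0,0.3],[0,0,0.4],[0,0,0.4]],"spin":[0,0,0,0,0]}'
python3 -c "
from plan import *
show()"
```

```text
t: 5.07
position: [0.5323, 0.3436, 0.081]
tool_rot: [-180.0, -0.0, -13.1]
contact_force: [-0.0, 0.1, 0.0]
finger_gap: 0.648
t: 5.48
position: [0.5314, 0.3434, 0.0392]
tool_rot: [179.9, 0.1, -13.1]
contact_force: [-0.9, -0.6, -0.5]
finger_gap: 0.648
t 5.48 pos [0.5314 0.3434 0.0392] rot [179.9    0.11 -13.06] F [-0.9 -0.6 -0.5] T [-0.    0.04 -0.04] gap 0.648
```

```bash
python3 -m handwheel '{"hand":[1,1,1,1,1],"dp":[[0,0,0],[0,0,0],[0,0,0],[0,0,0],[0,0,0]],"spin":[0,0,0,0,0]}'
python3 -m handwheel '{"hand":[1,1,1,1,1],"dp":[[0,0,0],[0,0,0],[0,0,0],[0,0,0],[0,0,0]],"spin":[0,0,0,0,0]}'; python3 -c "
from plan import *
show()"
```

```text
t: 5.9
position: [0.5327, 0.3444, 0.0425]
tool_rot: [-179.9, -0.1, -13.0]
contact_force: [-0.4, 0.6, 3.2]
finger_gap: 0.138
t: 6.32
position: [0.5327, 0.3444, 0.0424]
tool_rot: [-179.9, -0.1, -13.0]
contact_force: [-0.2, 0.7, 5.4]
finger_gap: 0.143
t 6.32 pos [0.5327 0.3444 0.0424] rot [-179.92   -0.07  -13.02] F [-0.2  0.7  5.4] T [0.21 0.17 0.03] gap 0.143
```

```bash
python3 -m handwheel '{"hand":[1,1,1,1,1],"dp":[[0,0,-0.1],[0,0,-0.3],[0,0,-0.55],[0,0,-0.8],[0,0,-1.0]],"spin":[0,0,0,0,0]}'
python3 -c "
from plan import *
show(); plan([.401,.0626,.18],-7.5,3)"
```

```text
t: 6.73
position: [0.5319, 0.3436, 0.1428]
tool_rot: [180.0, 0.0, -13.0]
contact_force: [0.3, 0.5, -0.6]
finger_gap: 0.145
t 6.73 pos [0.5319 0.3436 0.1428] rot [179.97   0.03 -13.05] F [ 0.3  0.5 -0.6] T [ 0.1  -0.06 -0.01] gap 0.145
call 0 dp -0.214 1.011 -0.124 spin -0.0103
call 1 dp -0.246 1.004 -0.124 spin -0.0103
call 2 dp -0.279 0.995 -0.124 spin -0.0103
```

```bash

python3 -m handwheel '{"hand":[1,1,1,1,1],"dp":[[-0.04,0.1,-0.1],[-0.08,0.3,-0.2],[-0.13,0.55,-0.3],[-0.17,0.8,-0.37],[-0.21,1.0,-0.37]],"spin":[-0.002,-0.004,-0.006,-0.008,-0.01]}' >/dev/null
python3 -m handwheel '{"hand":[1,1,1,1,1],"dp":[[-0.05,0.2,0],[-0.1,0.4,0],[-0.15,0.6,0],[-0.2,0.8,0],[-0.25,1.0,0]],"spin":[-0.002,-0.004,-0.006,-0.008,-0.01]}' >/dev/null
python3 -m handwheel '{"hand":[1,1,1,1,1],"dp":[[-0.06,0.2,0],[-0.12,0.4,0],[-0.17,0.6,0],[-0.23,0.8,0],[-0.28,1.0,0]],"spin":[-0.002,-0.004,-0.006,-0.008,-0.01]}' 
python3 - <<'E'
from plan import *
from cell import camera
import cv2
from h import crop
show()
for n in('top','side'):
    p=camera(n);cv2.imwrite(f'pics/{n}3.png',p['color'][:,:,::-1])
crop("pics/top3.png","pics/t3.png",270,165,80,90,6)
crop("pics/side3.png","pics/s3.png",280,170,120,100,6)
E
```

```text
t: 7.98
position: [0.3999, 0.0629, 0.1778]
tool_rot: [180.0, 0.1, -7.6]
contact_force: [1.2, -0.0, -1.4]
finger_gap: 0.143
t 7.98 pos [0.3999 0.0629 0.1778] rot [179.97   0.1   -7.61] F [ 1.2 -0.  -1.4] T [0.01 0.01 0.02] gap 0.143
```

View pics/t3.png

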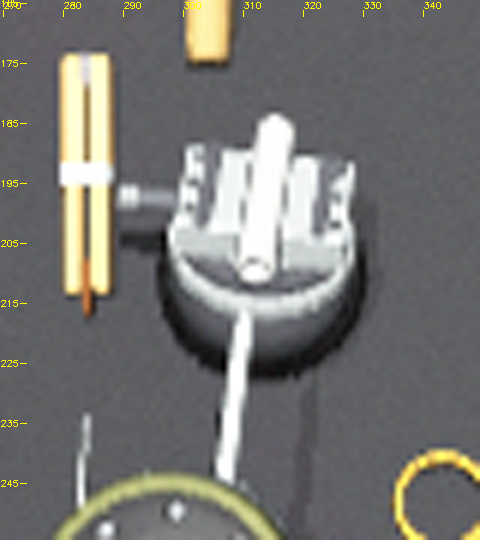

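View pics/s3.png

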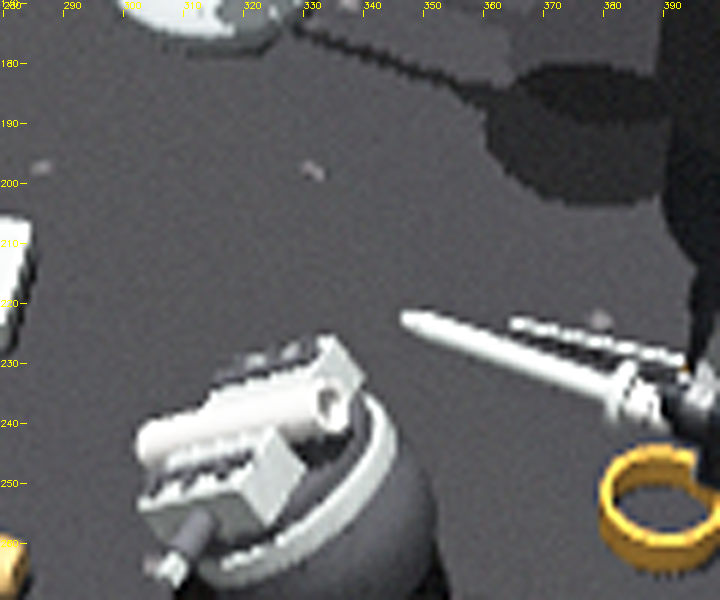

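```bash
python3 - <<'E'
from h import *
np.set_printoptions(precision=4,suppress=True)
print(tri((346.9,222.5),(310.2,216.8)))
print(tri((334.8,236.6),(312.3,209.3)))
y=np.radians(-7.6);d=np.array([np.cos(y),np.sin(y),0]);g=np.array([.3999,.0629,.1778+.0187])
print('pred tip',g+.133*d,proj('top',g+.133*d),proj('side',g+.133*d))
M=np.array([.5575,.042,.135]);print(proj('top',M),proj('side',M))
E
```

```text
(array([0.5301, 0.0454, 0.1982]), np.float64(0.0019359048010526016))
(array([0.5579, 0.0408, 0.136 ]), np.float64(0.000561958097803643))
pred tip [0.5317 0.0453 0.1965] [[310.3    216.6088]] [[345.7584 222.7463]]
[[311.9251 209.5437]] [[334.658  237.2815]]
```

```bash

python3 -m handwheel '{"hand":[1,1,1,1,1],"dp":[[0,0,0.15],[0,0,0.3],[0,0,0.45],[0,0,0.62],[0,0,0.62]],"spin":[0,0,0,0,0]}'
python3 - <<'E'
from plan import *
from cell import camera
import cv2
from h import crop
show()
for n in('top','side'):
    p=camera(n);cv2.imwrite(f'pics/{n}4.png',p['color'][:,:,::-1])
crop("pics/top4.png","pics/t4.png",290,180,50,60,8)
crop("pics/side4.png","pics/s4.png",295,205,80,60,8)
E
```

```text
t: 8.5
position: [0.3991, 0.0636, 0.1123]
tool_rot: [179.8, 0.4, -7.6]
contact_force: [-0.2, -0.7, -2.4]
finger_gap: 0.14
t 8.5 pos [0.3991 0.0636 0.1123] rot [179.84   0.36  -7.65] F [-0.2 -0.7 -2.4] T [ 0.01  0.2  -0.  ] gap 0.14
```

View pics/t4.png

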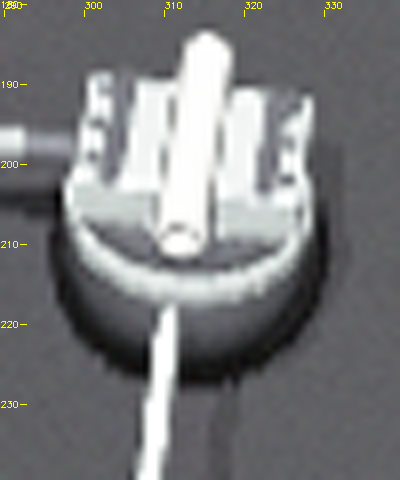

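View pics/s4.png

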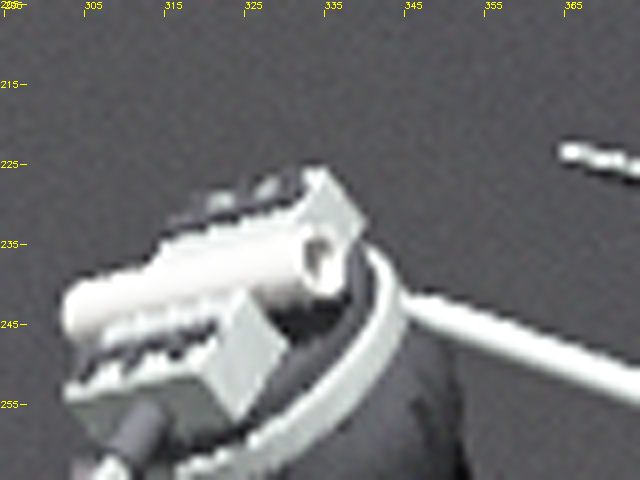

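```bash
python3 - <<'E'
from h import *
from plan import *
s=show()
print(tri((346,241.8),(310.6,217.8)))
y=np.radians(-7.6);d=np.array([np.cos(y),np.sin(y),0])
for z in(.1123,.116):
    g=np.array([.3995,.0632,z+.0187]);P=g+.133*d
    print('pred tip',P,proj('top',P),proj('side',P))
E
```

```text
t 8.6 pos [0.4008 0.0638 0.1161] rot [179.93   0.07  -7.63] F [ 0.4 -0.3 -1.5] T [ 0.01  0.01 -0.02] gap 0.141
(array([0.5304, 0.046 , 0.134 ]), np.float64(0.003775649718340274))
pred tip [0.5313 0.0456 0.131 ] [[310.8586 218.1727]] [[344.8219 242.326 ]]
pred tip [0.5313 0.0456 0.1347] [[310.8228 218.0954]] [[344.8799 241.2678]]
```

```bash

python3 -m handwheel '{"hand":[1,1,1,1,1],"dp":[[0.08,0.01,0],[0.16,0.01,0],[0.24,0.01,0],[0.32,0.01,0],[0.34,0.01,0]],"spin":[0,0,0,0,0]}'
python3 - <<'E'
from plan import *
from cell import camera
import cv2
from h import crop
for n in('top','side'):
    p=camera(n);cv2.imwrite(f'pics/{n}5.png',p['color'][:,:,::-1])
show()
crop("pics/top5.png","pics/t5.png",290,180,50,60,8)
crop("pics/side5.png","pics/s5.png",295,205,80,60,8)
E
```

```text
t: 9.02
position: [0.436, 0.0584, 0.117]
tool_rot: [-180.0, -0.0, -7.7]
contact_force: [-0.6, 0.8, -1.3]
finger_gap: 0.14
t 9.12 pos [0.4354 0.0583 0.1167] rot [-180.     -0.02   -7.68] F [ 0.7  0.3 -1. ] T [-0.07 -0.36  0.03] gap 0.142
```

View pics/t5.png

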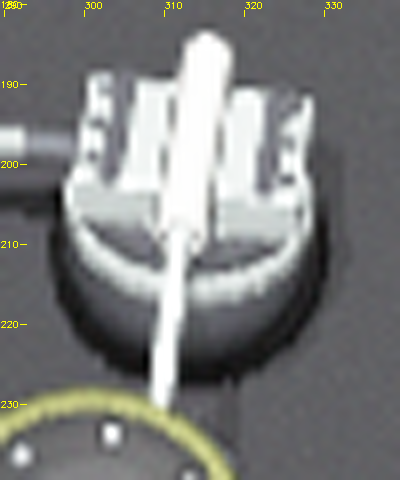

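View pics/s5.png

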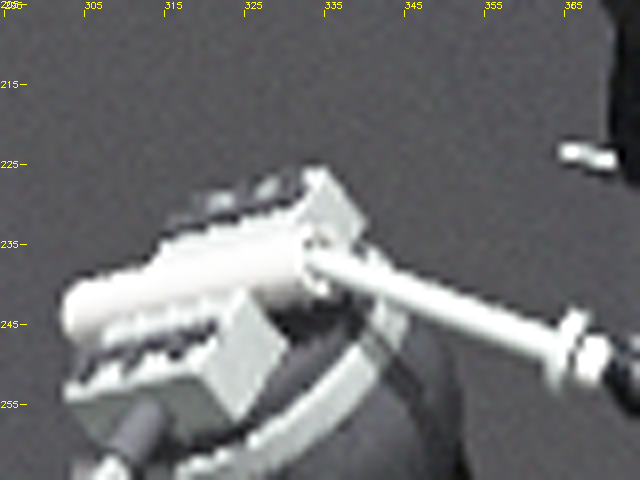

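```bash

python3 -m handwheel '{"hand":[1,1,1,1,1],"dp":[[0.01,0,-0.05],[0.015,0,-0.1],[0.025,0,-0.15],[0.035,0,-0.21],[0.035,0,-0.21]],"spin":[0,0,0,0,0]}'
python3 - <<'E'
from plan import *
from cell import camera
import cv2
from h import crop
for n in('top','side'):
    p=camera(n);cv2.imwrite(f'pics/{n}6.png',p['color'][:,:,::-1])
show()
crop("pics/side6.png","pics/s6.png",295,195,110,70,7)
E
```

```text
t: 9.53
position: [0.4378, 0.0581, 0.1382]
tool_rot: [-180.0, 0.0, -7.6]
contact_force: [-5.2, 0.7, -3.4]
finger_gap: 0.142
t 9.63 pos [0.4377 0.0581 0.1372] rot [-179.99    0.06   -7.63] F [-4.7 -0.2 -4.1] T [0.24 1.93 0.  ] gap 0.141
```

View pics/s6.png

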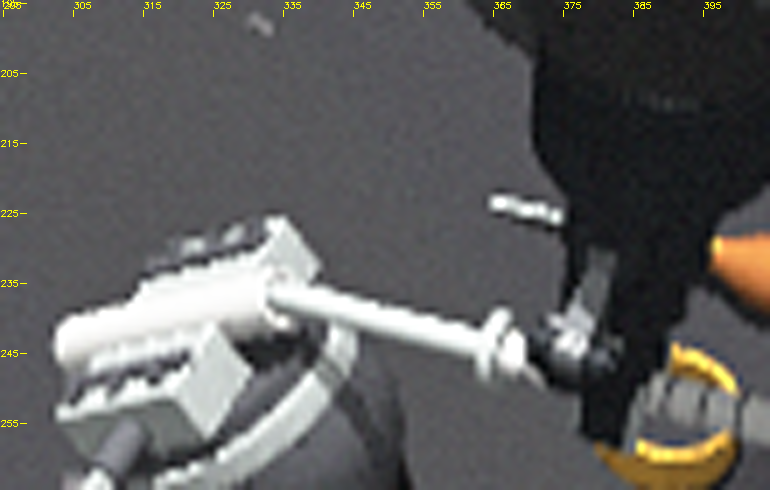

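```bash

python3 -m handwheel '{"hand":[1,1,1,1,1],"dp":[[0.02,0,-0.05],[0.04,0,-0.1],[0.06,0,-0.15],[0.08,0,-0.2],[0.08,0,-0.2]],"spin":[0,0,0,0,0]}'
python3 - <<'E'
from plan import *
from cell import camera
import cv2
from h import crop
for n in('side',):
    p=camera(n);cv2.imwrite(f'pics/{n}7.png',p['color'][:,:,::-1])
show()
crop("pics/side7.png","pics/s7.png",295,195,110,70,7)
E
```

```text
t: 10.05
position: [0.4466, 0.0569, 0.1582]
tool_rot: [-180.0, -0.1, -7.6]
contact_force: [-3.8, 0.7, -4.7]
finger_gap: 0.14
t 10.1 pos [0.4464 0.0569 0.1577] rot [-179.98   -0.03   -7.65] F [-3.   0.8 -3.8] T [ 0.16  1.45 -0.02] gap 0.143
```

View pics/s7.png

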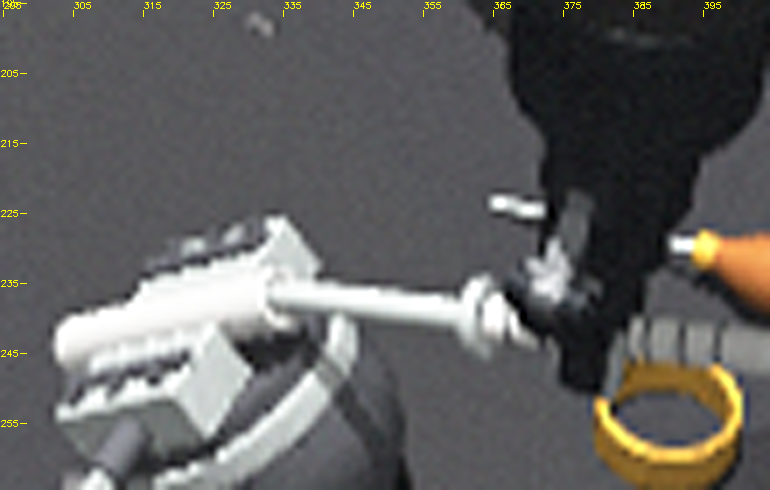

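```bash

python3 -m handwheel '{"hand":[1,1,1,1,1],"dp":[[0.03,0,-0.05],[0.06,0,-0.1],[0.09,0,-0.15],[0.12,0,-0.19],[0.12,0,-0.19]],"spin":[0,0,0,0,0]}'
python3 -m handwheel '{"hand":[1,1,1,1,1],"dp":[[0.04,0,-0.05],[0.08,0,-0.1],[0.12,0,-0.14],[0.16,0,-0.17],[0.16,0,-0.17]],"spin":[0,0,0,0,0]}'
python3 - <<'E'
from plan import *
from cell import camera
import cv2
from h import crop
for n in('side','top'):
    p=camera(n);cv2.imwrite(f'pics/{n}8.png',p['color'][:,:,::-1])
show()
crop("pics/side8.png","pics/s8.png",295,195,110,70,7)
crop("pics/top8.png","pics/t8.png",290,180,50,60,8)
E
```

```text
t: 10.52
position: [0.4589, 0.0553, 0.1774]
tool_rot: [-180.0, -0.1, -7.7]
contact_force: [-3.1, -0.6, -2.6]
finger_gap: 0.142
t: 10.93
position: [0.4743, 0.0532, 0.1934]
tool_rot: [180.0, 0.0, -7.7]
contact_force: [-3.9, -0.2, -4.4]
finger_gap: 0.143
t 11.03 pos [0.474  0.0532 0.193 ] rot [-180.      0.     -7.65] F [-1.6 -0.7 -4.1] T [ 0.12  1.18 -0.01] gap 0.141
```

View pics/s8.png

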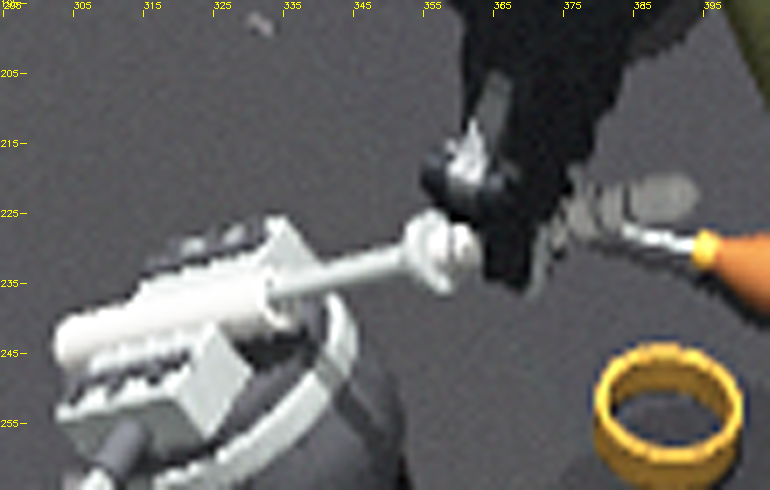

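View pics/t8.png

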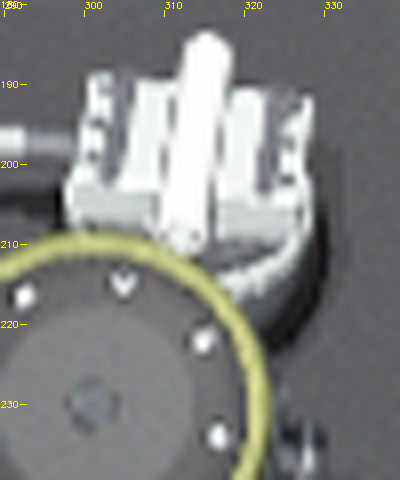

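```bash

python3 -m handwheel '{"hand":[1,1,1,1,1],"dp":[[0.05,0,0.06],[0.1,0,0.12],[0.15,0,0.18],[0.2,0,0.22],[0.23,0,0.25]],"spin":[0,0,0,0,0]}'
python3 - <<'E'
from plan import *
from cell import camera
import cv2
from h import crop
for n in('side',):
    p=camera(n);cv2.imwrite(f'pics/{n}9.png',p['color'][:,:,::-1])
show()
crop("pics/side9.png","pics/s9.png",295,195,110,70,7)
E
```

```text
t: 11.45
position: [0.4977, 0.05, 0.168]
tool_rot: [180.0, -0.1, -7.6]
contact_force: [-1.2, 0.3, -1.1]
finger_gap: 0.141
t 11.5 pos [0.4975 0.0499 0.1674] rot [179.97  -0.    -7.66] F [ 0.1 -0.5 -1.8] T [ 0.07  0.13 -0.  ] gap 0.143
```

View pics/s9.png

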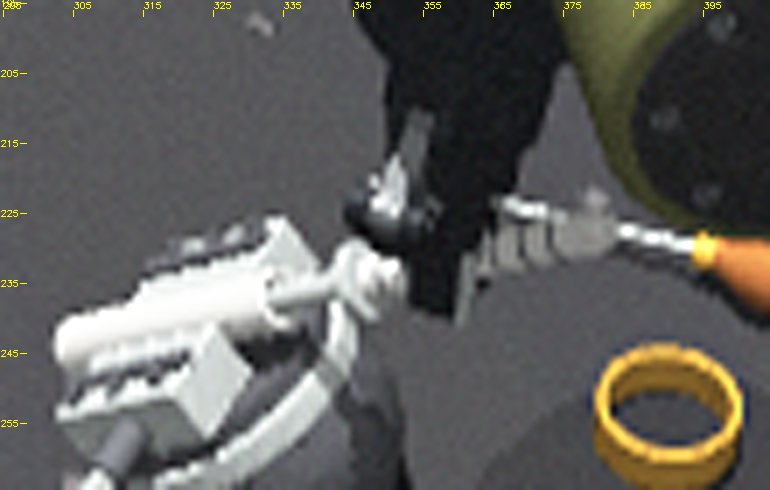

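```bash

python3 -m handwheel '{"hand":[1,1,1,1,1],"dp":[[0.06,0,0.05],[0.12,0,0.1],[0.17,0,0.143],[0.215,0,0.18],[0.215,0,0.18]],"spin":[0,0,0,0,0]}'
python3 -m handwheel '{"hand":[1,1,1,1,1],"dp":[[0.008,0,0.006],[0.016,0,0.013],[0.024,0,0.02],[0.03,0,0.025],[0.03,0,0.025]],"spin":[0,0,0,0,0]}'
python3 - <<'E'
from plan import *
from cell import camera
import cv2
from h import crop
for n in('side',):
    p=camera(n);cv2.imwrite(f'pics/{n}10.png',p['color'][:,:,::-1])
show()
crop("pics/side10.png","pics/s10.png",295,195,110,70,7)
E
```

```text
t: 11.92
position: [0.5182, 0.047, 0.1489]
tool_rot: [180.0, 0.1, -7.7]
contact_force: [-0.4, -0.2, -1.5]
finger_gap: 0.145
t: 12.33
position: [0.521, 0.0469, 0.1478]
tool_rot: [-180.0, -0.0, -7.6]
contact_force: [-0.0, -0.0, -1.3]
finger_gap: 0.141
t 12.38 pos [0.5209 0.0469 0.1479] rot [-179.99   -0.     -7.63] F [-0.4  0.8 -1.1] T [-0.01  0.01 -0.05] gap 0.138
```

View pics/s10.png

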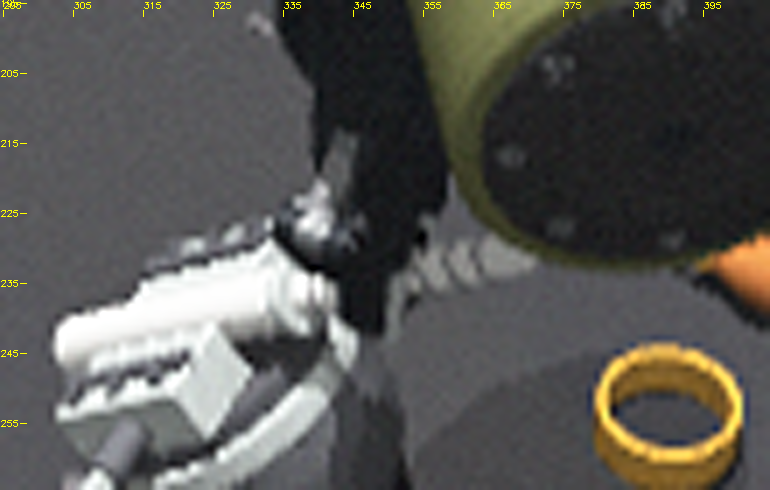

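```bash

python3 -m handwheel '{"hand":[1,1,1,1,1],"dp":[[0.008,0,0.006],[0.016,0,0.013],[0.02,0,0.016],[0.023,0,0.019],[0.023,0,0.019]],"spin":[0,0,0,0,0]}'; python3 -c "
from plan import *
show()"
```

```text
t: 12.8
position: [0.5232, 0.0466, 0.1459]
tool_rot: [-180.0, 0.0, -7.6]
contact_force: [0.7, 1.0, -1.7]
finger_gap: 0.141
t 12.8 pos [0.5232 0.0466 0.1459] rot [-180.      0.01   -7.64] F [ 0.7  1.  -1.7] T [ 0.08  0.14 -0.04] gap 0.141
```

```bash

python3 -m handwheel '{"hand":[1,1,1,1,1],"dp":[[0.006,0,0.005],[0.012,0,0.01],[0.018,0,0.015],[0.023,0,0.019],[0.023,0,0.019]],"spin":[0,0,0,0,0]}'; python3 -c "
from plan import *
show()"
```

```text
t: 13.22
position: [0.5237, 0.0464, 0.1459]
tool_rot: [180.0, 0.2, -7.6]
contact_force: [-16.1, 3.1, 11.9]
finger_gap: 0.143
t 13.22 pos [0.5237 0.0464 0.1459] rot [179.97   0.19  -7.58] F [-16.1   3.1  11.9] T [1.11 5.46 0.05] gap 0.143
```

```bash

python3 -m handwheel '{"hand":[1,1,1,1,1],"dp":[[0,0,0],[0,0,0],[0,0,0],[0,0,0],[0,0,0]],"spin":[0,0,0,0,0]}'
python3 - <<'E'
from plan import *
from cell import camera
import cv2
from h import crop
for n in('side','top'):
    p=camera(n);cv2.imwrite(f'pics/{n}11.png',p['color'][:,:,::-1])
show()
crop("pics/side11.png","pics/s11.png",295,205,70,55,10)
E
```

```text
t: 13.63
position: [0.5237, 0.0463, 0.1458]
tool_rot: [180.0, 0.2, -7.6]
contact_force: [-15.7, 2.7, 12.9]
finger_gap: 0.141
t 13.73 pos [0.5237 0.0464 0.1459] rot [179.97   0.17  -7.58] F [-16.2   4.1  12. ] T [1.08 5.43 0.02] gap 0.142
```

View pics/s11.png

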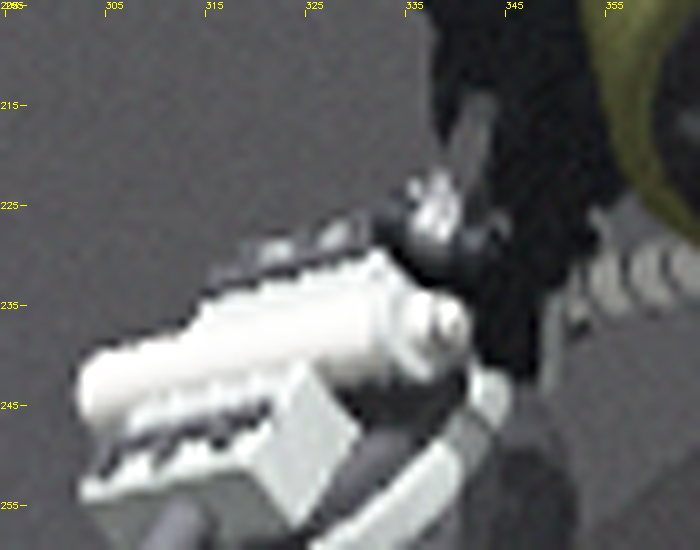

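```bash

python3 -m handwheel '{"hand":[1,1,1,1,1],"dp":[[-0.05,0,-0.042],[-0.2,0,-0.168],[-0.35,0,-0.294],[-0.5,0,-0.42],[-0.6,0,-0.503]],"spin":[0,0,0,0,0]}'
python3 - <<'E'
from plan import *
from cell import camera
import cv2
from h import crop
for n in('side','top'):
    p=camera(n);cv2.imwrite(f'pics/{n}12.png',p['color'][:,:,::-1])
show()
crop("pics/side12.png","pics/s12.png",295,195,110,70,7)
E
```

```text
t: 14.15
position: [0.4656, 0.0543, 0.1958]
tool_rot: [-179.9, -0.1, -7.6]
contact_force: [0.9, 0.1, -1.0]
finger_gap: 0.146
t 14.25 pos [0.4662 0.0546 0.1967] rot [-179.86   -0.24   -7.59] F [ 0.6 -0.8 -0.9] T [ 0.   -0.03 -0.04] gap 0.139
```

View pics/s12.png

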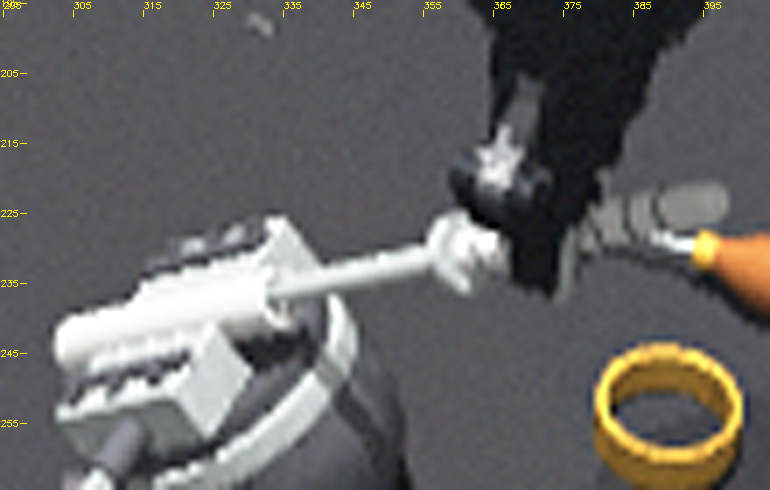

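```bash

python3 -m handwheel '{"hand":[1,1,1,1,1],"dp":[[-0.035,0,0.045],[-0.07,0,0.09],[-0.105,0,0.135],[-0.14,0,0.18],[-0.14,0,0.18]],"spin":[0,0,0,0,0]}'
python3 -m handwheel '{"hand":[1,1,1,1,1],"dp":[[-0.025,0,0.05],[-0.05,0,0.1],[-0.075,0,0.15],[-0.1,0,0.2],[-0.1,0,0.2]],"spin":[0,0,0,0,0]}'
python3 - <<'E'
from plan import *
from cell import camera
import cv2
from h import crop
for n in('side','top'):
    p=camera(n);cv2.imwrite(f'pics/{n}13.png',p['color'][:,:,::-1])
show()
crop("pics/side13.png","pics/s13.png",295,195,110,70,7)
E
```

```text
t: 14.67
position: [0.4518, 0.0561, 0.1752]
tool_rot: [180.0, 0.0, -7.6]
contact_force: [1.7, 0.2, 3.4]
finger_gap: 0.146
t: 15.08
position: [0.4415, 0.0574, 0.155]
tool_rot: [180.0, 0.1, -7.6]
contact_force: [-0.7, 1.1, 2.7]
finger_gap: 0.143
t 15.18 pos [0.442  0.0574 0.156 ] rot [179.98   0.04  -7.63] F [-1.3  1.1  3.5] T [ 0.1 -0.2  0.1] gap 0.141
```

View pics/s13.png

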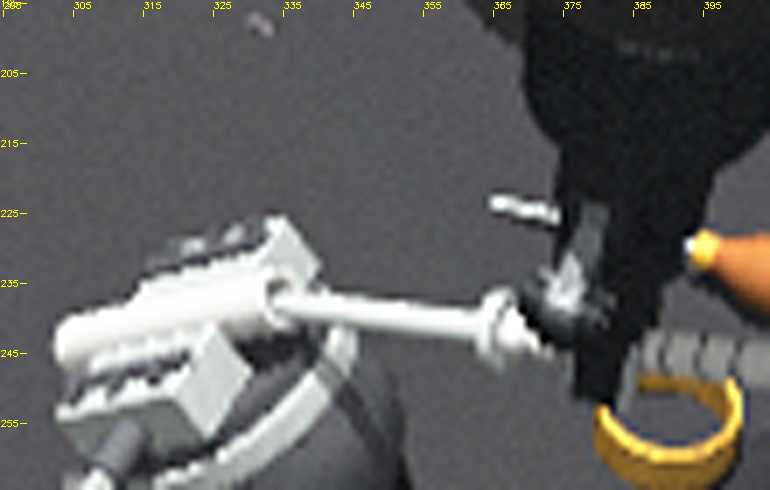

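```bash

python3 -m handwheel '{"hand":[1,1,1,1,1],"dp":[[-0.01,0,0.05],[-0.02,0,0.1],[-0.03,0,0.15],[-0.04,0,0.2],[-0.04,0,0.2]],"spin":[0,0,0,0,0]}'
python3 -m handwheel '{"hand":[1,1,1,1,1],"dp":[[-0.005,0,0.05],[-0.01,0,0.1],[-0.015,0,0.15],[-0.02,0,0.2],[-0.02,0,0.2]],"spin":[0,0,0,0,0]}'
python3 - <<'E'
from plan import *
from cell import camera
import cv2
from h import crop
for n in('side','top'):
    p=camera(n);cv2.imwrite(f'pics/{n}14.png',p['color'][:,:,::-1])
show()
crop("pics/side14.png","pics/s14.png",295,195,110,70,7)
E
```

```text
t: 15.6
position: [0.4377, 0.0579, 0.1349]
tool_rot: [180.0, 0.1, -7.6]
contact_force: [-1.7, 0.8, 2.6]
finger_gap: 0.145
t: 16.02
position: [0.4359, 0.0581, 0.115]
tool_rot: [180.0, 0.1, -7.6]
contact_force: [-1.9, 0.5, 3.3]
finger_gap: 0.143
t 16.12 pos [0.436  0.0581 0.1159] rot [179.98   0.05  -7.64] F [-3.9  1.   2.2] T [0.06 0.4  0.07] gap 0.144
```

View pics/s14.png

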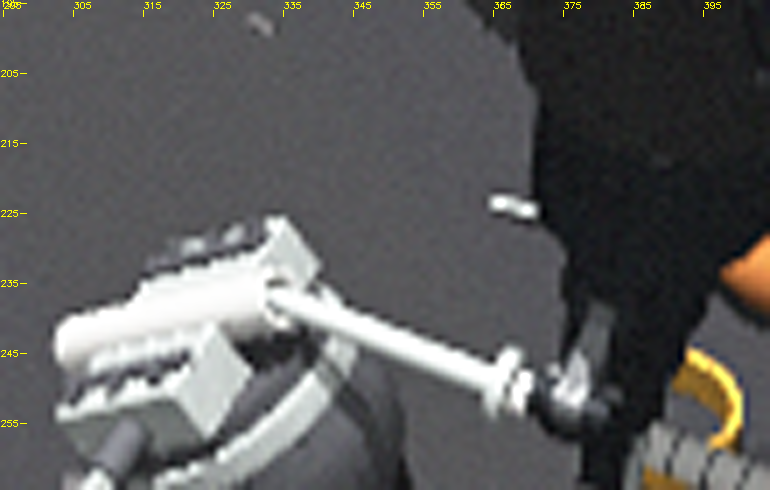

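```bash

python3 -m handwheel '{"hand":[1,1,1,1,1],"dp":[[-0.1,0,0],[-0.2,0,0],[-0.3,0,0],[-0.4,0,0],[-0.4,0,0]],"spin":[0,0,0,0,0]}'
python3 - <<'E'
from plan import *
from cell import camera
import cv2
from h import crop
for n in('side','top'):
    p=camera(n);cv2.imwrite(f'pics/{n}15.png',p['color'][:,:,::-1])
show()
crop("pics/side15.png","pics/s15.png",295,195,110,70,7)
E
```

```text
t: 16.53
position: [0.3954, 0.0637, 0.1156]
tool_rot: [-180.0, 0.1, -7.6]
contact_force: [0.3, 0.5, -1.5]
finger_gap: 0.141
t 16.63 pos [0.3965 0.0636 0.1159] rot [-179.99    0.03   -7.6 ] F [ 0.9 -0.2 -0.9] T [0.02 0.04 0.03] gap 0.143
```

View pics/s15.png

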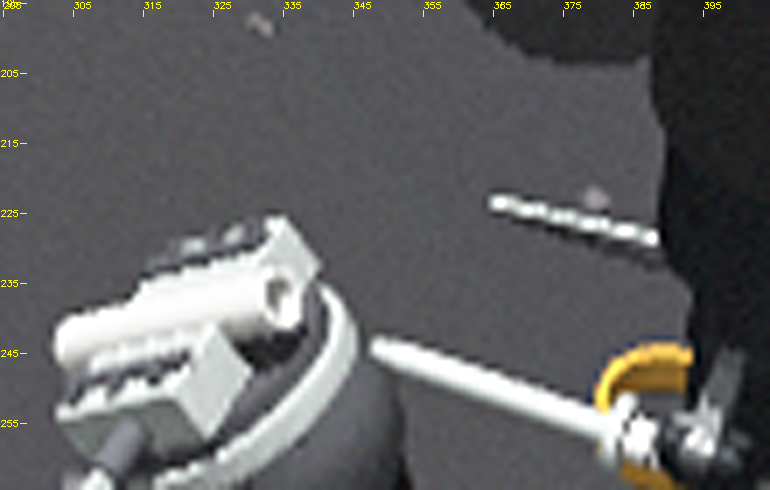

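```bash

python3 -m handwheel '{"hand":[1,1,1,1,1],"dp":[[0,0,-0.1],[0,0,-0.2],[0,0,-0.3],[0,0,-0.4],[0,0,-0.43]],"spin":[0,0,0,0,0]}'
python3 -c "
from plan import *
show();plan([.439,-.2615,.158],-20,4)"
```

```text
t: 17.05
position: [0.3976, 0.0637, 0.1619]
tool_rot: [-179.9, -0.1, -7.7]
contact_force: [0.0, -0.3, -0.8]
finger_gap: 0.137
t 17.05 pos [0.3976 0.0637 0.1619] rot [-179.92   -0.15   -7.65] F [ 0.  -0.3 -0.8] T [-0.    0.04  0.01] gap 0.137
call 0 dp 0.211 0.792 0.01 spin 0.0171
call 1 dp 0.253 0.78 0.01 spin 0.0171
call 2 dp 0.295 0.765 0.01 spin 0.0171
call 3 dp 0.336 0.748 0.01 spin 0.0171
```

```bash

python3 -m handwheel '{"hand":[1,1,1,1,1],"dp":[[0,0.12,0],[0,0.3,0],[0,0.48,0],[0,0.65,0],[0,0.79,0]],"spin":[0.003,0.007,0.01,0.014,0.017]}'
python3 -m handwheel '{"hand":[1,1,1,1,1],"dp":[[0.06,0.16,0],[0.12,0.32,0],[0.18,0.48,0],[0.24,0.64,0],[0.3,0.79,0]],"spin":[0.003,0.007,0.01,0.014,0.017]}'
python3 -m handwheel '{"hand":[1,1,1,1,1],"dp":[[0.07,0.16,0],[0.14,0.31,0],[0.21,0.46,0],[0.28,0.62,0],[0.35,0.77,0]],"spin":[0.003,0.007,0.01,0.014,0.017]}'
python3 - <<'E'
from plan import *
show();plan([.439,-.2615,.158],-20,1)
from cell import camera
import cv2
from h import crop
for n in('side','top'):
    p=camera(n);cv2.imwrite(f'pics/{n}16.png',p['color'][:,:,::-1])
crop("pics/side16.png","pics/s16.png",295,85,130,100,6)
crop("pics/top16.png","pics/t16.png",370,150,100,100,6)
E
```

```text
t: 17.47
position: [0.3856, -0.0162, 0.1591]
tool_rot: [180.0, 0.0, -10.8]
contact_force: [-0.1, 0.2, -1.1]
finger_gap: 0.142
t: 17.88
position: [0.4006, -0.0994, 0.159]
tool_rot: [180.0, 0.0, -13.8]
contact_force: [-0.1, 0.5, -1.5]
finger_gap: 0.14
t: 18.3
position: [0.4161, -0.1825, 0.1589]
tool_rot: [180.0, 0.0, -16.9]
contact_force: [1.2, 0.1, -2.6]
finger_gap: 0.146
t 18.3 pos [ 0.4161 -0.1825  0.1589] rot [180.     0.05 -16.89] F [ 1.2  0.1 -2.6] T [ 0.05  0.07 -0.04] gap 0.146
call 0 dp 0.448 0.69 0.009 spin 0.0173
```

View pics/s16.png

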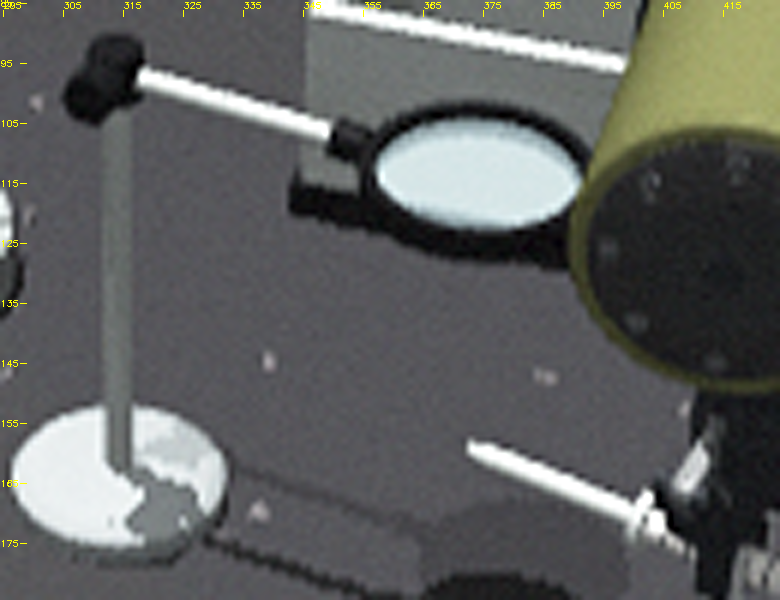

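View pics/t16.png

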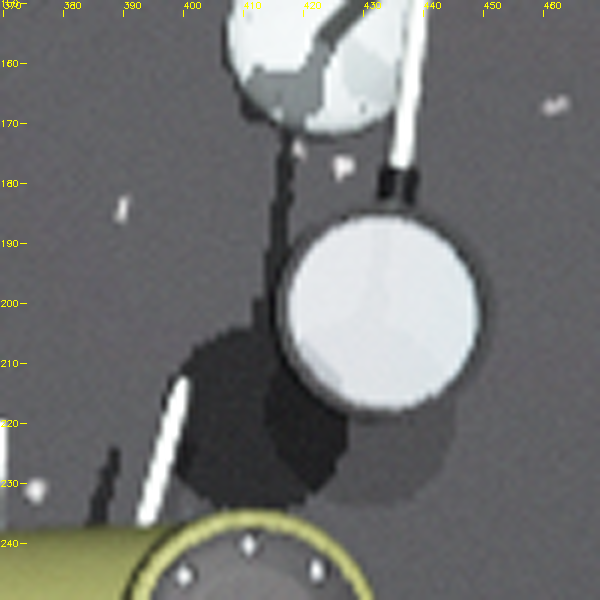

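```bash
python3 - <<'E'
from h import *
np.set_printoptions(precision=4,suppress=True)
T,e=tri((373.5,159.3),(400,213));print(T,e)
print('lens',tri((374.2,113.5),(433.3,201.5)),atz('top',(433.3,201.5),.25),atz('side',(374.2,113.5),.25))
y=np.radians(-16.9);g=np.array([.4161,-.1825,.1589+.0187]);print(g+.133*np.array([np.cos(y),np.sin(y),0]))
E
```

```text
[ 0.5399 -0.2224  0.1703] 0.0026093362331771745
lens (array([ 0.5661, -0.3044,  0.2542]), np.float64(0.0009381517783572408)) [ 0.5669 -0.3052  0.25  ] [ 0.5669 -0.3105  0.25  ]
[ 0.5434 -0.2212  0.1776]
```

```bash

python3 -m handwheel '{"hand":[1,1,1,1,1],"dp":[[0.12,0.18,0],[0.25,0.37,0],[0.37,0.55,0],[0.45,0.68,0],[0.5,0.73,0]],"spin":[0,0,0,0,0]}'
python3 -m handwheel '{"hand":[1,1,1,1,1],"dp":[[0,0,0],[0,0,0],[0,0,0],[0,0,0],[0,0,0]],"spin":[0,0,0,0,0]}'
python3 - <<'E'
from plan import *
from cell import camera
import cv2
from h import crop
for n in('side','top'):
    p=camera(n);cv2.imwrite(f'pics/{n}17.png',p['color'][:,:,::-1])
show()
crop("pics/side17.png","pics/s17.png",295,85,130,100,6)
crop("pics/top17.png","pics/t17.png",370,150,100,100,6)
E
```

```text
t: 18.82
position: [0.443, -0.2667, 0.1587]
tool_rot: [180.0, 0.1, -16.9]
contact_force: [-0.3, 1.1, -2.0]
finger_gap: 0.138
t: 19.23
position: [0.4434, -0.2648, 0.1596]
tool_rot: [-180.0, -0.0, -16.8]
contact_force: [1.1, -0.1, -0.7]
finger_gap: 0.138
t 19.33 pos [ 0.4435 -0.265   0.1595] rot [-179.99   -0.02  -16.77] F [ 0.2 -0.  -1.3] T [0.01 0.06 0.06] gap 0.139
```

View pics/s17.png

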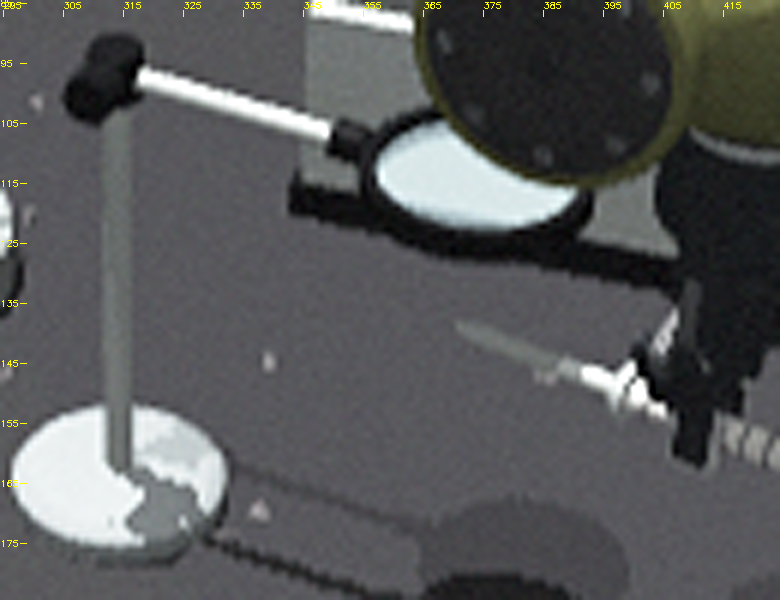

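View pics/t17.png

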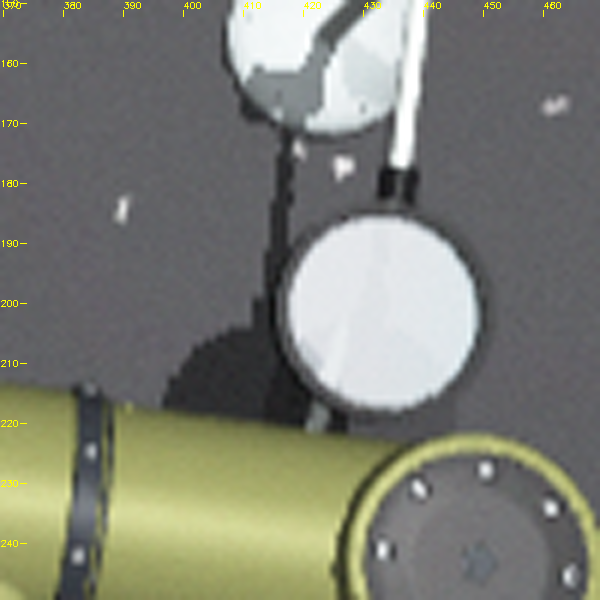

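View pics/side17.png

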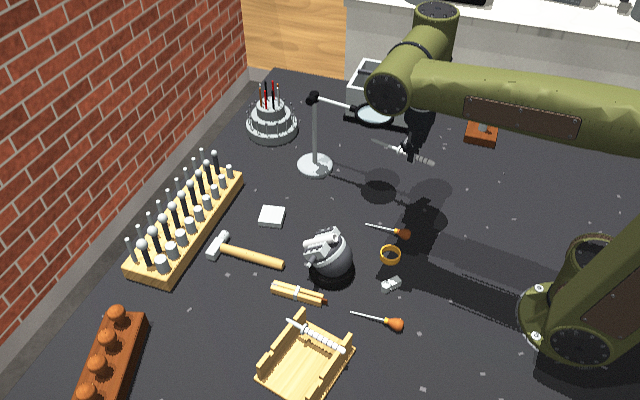

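```bash
python3 - <<'E'
from h import *
T=np.array([.5673,-.3049,.171]);print(proj('side',T),proj('top',T)); print(atz('side',(371.2,139),.171))
from plan import show
s=show()
from cell import job_done
job_done()
E
```

```text
[[371.31085681 138.80377238]] [[427.41426581 203.95259208]]
[ 0.56735081 -0.30394499  0.171     ]
t 19.33 pos [ 0.4435 -0.265   0.1595] rot [-179.99   -0.02  -16.77] F [ 0.2 -0.  -1.3] T [0.01 0.06 0.06] gap 0.139
the job is handed in; nothing more can be done
```

The tube is clear all the way down. The long rod went in until its collar stopped against the mouth and came right out again. It is now held level and still under the magnifier, and the job is handed in.

- **How it was done:** The tool cannot tilt, so I put the tip into the mouth level. I then swung the handle so that the rod turned about 40° in the grip, and pushed it home. I levelled it against the lower lip of the mouth as it came out.
- **Seating:** With the collar home, the contact force was about 20 N along the tube axis, and the side picture showed the collar flush with the mouth.
- **Final pose:** The camera estimate puts the tip at about (0.567, -0.304, 0.171). That is about 79 mm below the lens and within about 5 mm of its centre sideways. The rod dips about 3° at the tip.
- **Contact:** Outside forces on the gripper read near zero, and the fingers were still closed on the handle at about 12 mm.
- **Other things:** In the last side picture the short rod and the bench items look unmoved; I checked this by eye only.
- **Disagreements:** The two cameras' lens positions differ by about 5 mm sideways. In the last top picture the arm and the lens hid most of the rod, so the final tip position comes from the side camera and the known move from the last two-camera fix. Both are well within the tolerances.

The run took about 19 s of the 54 s allowed.

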